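Draw the green sample board up to the stop of the register bed

TASK

Two rigid printed sample boards lie at the back of the two lanes of the register bed. Press down on top of the green board and draw it toward the robot along its lane, flat all the way, until its front edge is up against the blue stop bar, ready for eyeleting. Leave the red board where it is.

Things in the scene. Friction and masses are not known exactly. Their poses are not given: they have to be found in the camera images.
- register_bed: Fixed grey base plate 250 mm long (its x) x 236 mm wide (y) x 8 mm, origin at centre of underside, on the table; x points from the stop end to the back (away from the robot), z up. Its top is the lane floor: two lanes along x, 101 mm wide, centred at y = +55.5 and -55.5 mm. Aluminium rails 8 mm above the lane floor run along the lanes' sides and across the back (inner face x = +111 mm).
- stop_bar (a point): Centre of the blue stop bar across the front of both lanes, at mid height on its inner face: x = -111 mm, y = 0, z = 13 mm in the bed's frame. The bar is 12 mm thick and rises 10 mm above the lane floor. Axes as the bed's. A board touching it has its centre 55 mm behind this face (bed x = -56 mm).
- green_board: Loose rigid board 110 mm (its x, along the lane) x 97 mm x 6 mm, 150 g, green face, white border, two brass eyelets at its front. Flat on the floor of either lane, within 10 mm of the back rail. Origin at centre of underside; top face 6 mm higher. Slides easily; its face grips a fingertip pressed on it with 5 to 20 N near its centre. Pulled past the stop, the fingertip slips over it.
- red_board: The same board with a red face, at the back of the other lane; to be left where it is. Origin at centre of underside.
Things that resemble listed ones, but are neither listed nor needed, are in the scene too. What is shaped like the green_board but brown, grey or orange is not meant.

How it is judged:
On the way:
1. the green board is being drawn forward by the fingers pressing on it, lying flat (contact force between the fingers and green_board above 0.5 N and distance of green_board from where it was at the start of the episode above 0.03 m and angle between green_board's own z axis and vertical below 0.1 rad), for 0.05 s.
At the end, for the whole second after the job is handed in: The green board lies flat and at rest in its lane, square to it within 10 degrees, its front edge within 10 mm of the stop bar; the red board is within 15 mm of where it started (x of green_board in the frame of register_bed between -0.066 and -0.046 m and z of green_board in the frame of register_bed below 0.012 m and angle between green_board's own z axis and vertical below 0.06 rad and angle between the x axis of green_board and the x axis of register_bed, either way round below 0.175 rad and linear speed of green_board below 0.01 m/s and distance of red_board from where it was at the start of the episode below 0.015 m); the robot touches nothing.
It fails at once if the red board is moved more than 15 mm (distance of red_board from where it was at the start of the episode above 0.015 m).
It fails at once if the green board is tipped or lifted out of its lane (angle between green_board's own z axis and vertical above 0.35 rad or height (world z) of green_board above 0.04 m).
It also fails if it takes over 32 s, if anything falls off the work surface, if the arm or the gripper's body presses on something with over 40 N, if the wrist force passes 120 N, or if a joint passes its speed limit or range.

ROBOT

A 7-joint arm with a two-finger parallel gripper is mounted at the origin on a cart in front of the work surface, level with it; the furniture and walls round the work are solid. World frame = base frame: x ahead of the robot, y to its left, z up, the work surface at z = 0. Lengths are in m, angles in rad, forces in N, time in s.
With the tool pointing down it reaches from about 0.4 to 0.85 m from the base axis. Payload 4.5 kg.
Tool frame: the origin (TCP) lies midway between the tips of the shut fingers; the grasp point (between the pads) lies 19 mm behind it; z points along the fingers, y is the direction in which the jaws open and shut (so a half turn about z gives the same grasp; the last joint's range is limited). The gripper opens to 88 mm and grips with 3 to 60 N. Pads are 18 mm wide; open, the fingers measure 123 mm over their backs; the gripper's body (75 mm by 187 mm) begins 45 mm behind the grasp point.
Start: joints at [-1.191, 0.689, -0.195, 1.565, 0.157, 0.902, -0.215], TCP at [0.212, 0.588, 0.239] pointing down, gripper open.
Joint ranges: [-3.01, 3.01], [-0.46, 2.08], [-1.47, 1.51], [0.13, 2.56], [-1, 4.14], [0.04, 2.09], [-2.66, 2.66]. Speed limits (rad/s): [2.57, 2.57, 3.14, 3.14, 3.14, 3.14, 3.14].

INTERFACE

Orientations are given as a unit quaternion [x, y, z, w].
In Python, from plant import get_state, snapshot, finish_job, regions_of gives the robot as it stands.
- The arm moves only by the tool send_rows, never from a script. Its argument "series" is a list of rows, each an object of numbers: "grip": the opening, from 0 (shut) to 1 (fully open); "dx", "dy", "dz": the shift along the tool's x, y, z in mm; "turn": the turn about the tool's z in rad. A call has 1 to 20 rows; each row shifts and turns the commanded pose from where the row before left it, along the tool's axes as they then stand; what a row does not reach is not made up. A row lasts 1/10 s, in which the tool goes at most 50 mm and 8.59 degrees, less where a joint would pass 70% of its speed; a pose out of reach is approached as far as the arm can. A call is refused whole if a number of a shift passes 50 or a number of a turn 0.15, either way. A call with a gripper value outside its range is refused whole. The fingers move at their own pace and stop on an object; "force" is the grip in N (left out, the last holds). Time passes only in rows, so rows that do not move let the fingers close. It gives the time, the measured TCP pose, the force and the opening at its end, in the units of the state.
- get_state(): the state, without advancing time (a new reading comes with each control period).
- snapshot(name): name is "scene" or "side" or "wrist"; returns a dict with "img" (480x640x3 uint8, red, green, blue), "depth" (480x640 float32, m along the optical axis (not along the pixel's ray), 0 where there is no reading), "fov_y" (degrees; the focal length in pixels is half the picture's height over the tangent of half this angle, whatever the lens; pixels are square), "cx", "cy" (the principal point, pixels), "k1" (the pictures are not rectified: a ray, as slopes to the right and down, at radius r is drawn at 1 + k1 r^2 times it, then the intrinsics apply), "R" (3x3) and "t" (3): a world point X has camera coordinates R X + t. Camera axes: x right, y down, z forward; pixel columns grow to the right and rows downward; lengths in m; the calibration is good to about 2 mm. A picture is of the moment at which its call begins.
- finish_job(): hands the job in, once; it reports no verdict.
Trained networks look in a picture, given as the dict that the camera call returned (one of the last four; its "shot" number tells which), for a name from the list of things; names that differ only in an ending like _2 or _b are one class to them, and where a whole thing is asked for, a point or a joint stands for the part that bears it (a point fixed in the world has none). Each returns a list of dicts, best first, with "score" (0 to 1); they miss things now and then, are a little off and sometimes report something else, mostly with a low value. They report only what shows in the picture. A call takes as long as a camera call. They do not tell look-alikes from the thing itself.
- regions_of(picture, target): "pixels" (480x640 bool, what is visible of it) and "extent" ([left, top, right, bottom] in pixels, round what is visible of it).
The state is a dict: "clock": time; "q": joint angles; "qd": joint speeds; "joint_torque": joint torques, N m; "tool_pos": TCP position; "eef_rot": TCP orientation; "contact_force": force on the tool from outside, world axes, zero at the start; "moment": the same for the moment, N m; "opening": opening from 0.0 (shut) to 1.0 (fully open).
Only numpy, scipy, OpenCV 4.12 (cv2) and the standard library are available. Lean on these libraries where they do the work, as an engineer would, in place of code of your own. Each camera call takes 0.05 s, during which the arm holds its last target.

## Working session

There is one attempt and no reset: what is moved stays moved. The work goes in short steps, Python scripts to look and compute and a tool call to move; the robot and the scene stay as the last step left them, time stands still between calls to the robot, and variables do not carry over. Pictures are saved under pics/ and viewed, and the job is handed in when it is done.

Besides the shell and the picture viewer there is one more tool, called after "Request:" as name([rows], argument=value, ...), one row to a line, values as JSON. send_rows: Moves the arm, as the interface text tells. Its arguments: {"type":"object","properties":{"series":{"type":"array","items":{"type":"object","properties":{"grip":{"type":"number"},"dx":{"type":"number"},"dy":{"type":"number"},"dz":{"type":"number"},"turn":{"type":"number"}}}},"force":{"type":"number"}},"required":["series"]}

```bash
mkdir -p pics
cat > h.py <<'E'
import numpy as np, cv2
from plant import *
def save(s,n,crop=None,scale=1):
    im=s["img"][:,:,::-1]
    if crop: l,t,r,b=crop; im=im[t:b,l:r]
    if scale!=1: im=cv2.resize(im,None,fx=scale,fy=scale,interpolation=cv2.INTER_CUBIC)
    cv2.imwrite("pics/"+n+".png",im)
def K(s):
    f=240/np.tan(np.radians(s["fov_y"])/2); return f
def world(s,u,v,d=None):
    """pixel(s)->world via depth"""
    u=np.atleast_1d(u).astype(float); v=np.atleast_1d(v).astype(float); f=K(s)
    if d is None: d=s["depth"][v.astype(int),u.astype(int)]
    xd=(u-s["cx"])/f; yd=(v-s["cy"])/f; x,y=xd.copy(),yd.copy()
    for _ in range(20):
        k=1+s["k1"]*(x*x+y*y); x=xd/k; y=yd/k
    P=np.stack([x*d,y*d,d],1)
    return (P-s["t"])@np.array(s["R"])
E
python3 - <<'E'
from h import *
st=get_state(); print({k:np.round(v,3) for k,v in st.items()})
for n in("scene","side","wrist"):
    s=snapshot(n); save(s,n+"0"); print(n,s["fov_y"],s["k1"],s["t"])
    for t in("green_board","red_board","register_bed"):
        for r in regions_of(s,t)[:4]:
            v,u=np.nonzero(r["pixels"]); d=s["depth"][v,u]; P=world(s,u[d>0],v[d>0])
            c=np.median(s["img"][v,u],0) if len(u) else None
            print(t,round(r["score"],2),r["extent"],c,np.round(np.median(P,0),3) if len(P) else None)
E
```

```text
{'clock': np.float64(0.0), 'q': array([-1.191,  0.69 , -0.195,  1.566,  0.157,  0.902, -0.215]), 'qd': array([ 0.   , -0.   , -0.001, -0.   , -0.   , -0.   , -0.   ]), 'joint_torque': array([-1.0000e-03, -5.2755e+01, -1.2670e+00, -1.5343e+01, -5.3000e-02,
        6.0000e-03,  0.0000e+00]), 'tool_pos': array([0.212, 0.587, 0.238]), 'eef_rot': array([ 0.172,  0.985, -0.001, -0.   ]), 'contact_force': array([-0.227,  0.573, -0.405]), 'moment': array([ 0.032,  0.02 , -0.073]), 'opening': np.float64(1.002)}
scene 55.126309646946716 -0.01733577283657719 [0.49259489 0.1758644  1.06800999]
green_board 0.79 [432.9, 218.4, 475.5, 239.0] [222. 221. 224.] [ 0.398 -0.197  0.006]
green_board 0.78 [370.7, 213.7, 416.0, 232.2] [255. 210.   0.] [ 0.545 -0.072  0.006]
green_board 0.57 [282.2, 230.8, 327.2, 246.5] [ 73. 247. 121.] [0.6   0.217 0.014]
green_board 0.55 [150.3, 313.1, 212.7, 352.6] [208. 120.  55.] [0.414 0.699 0.006]
red_board 0.87 [316.3, 218.4, 353.1, 236.7] [255.  32.   0.] [0.621 0.113 0.014]
register_bed 0.89 [276.1, 215.0, 386.4, 271.7] [236. 240. 236.] [0.52  0.173 0.009]
side 43.955514353962776 -0.13155396962567484 [ 0.55029782 -0.03193414  1.68472951]
green_board 0.98 [298.8, 172.1, 338.2, 199.2] [255. 189. 123.] [ 0.551 -0.07   0.007]
green_board 0.96 [245.4, 231.5, 292.4, 258.3] [139. 212. 153.] [0.621 0.233 0.015]
green_board 0.92 [281.2, 378.2, 332.0, 430.7] [175. 127.  92.] [0.421 0.7   0.006]
green_board 0.67 [242.4, 206.0, 339.2, 262.8] [205. 208. 206.] [0.533 0.181 0.01 ]
red_board 0.61 [251.1, 204.8, 295.0, 232.2] [255. 121. 117.] [0.635 0.124 0.015]
register_bed 0.6 [240.4, 202.1, 339.6, 261.5] [205. 208. 206.] [0.535 0.178 0.01 ]
wrist 58.989110719534466 -0.016478351235799205 [-0.62491287 -0.04173945  0.39070047]
```

View pics/scene0.png

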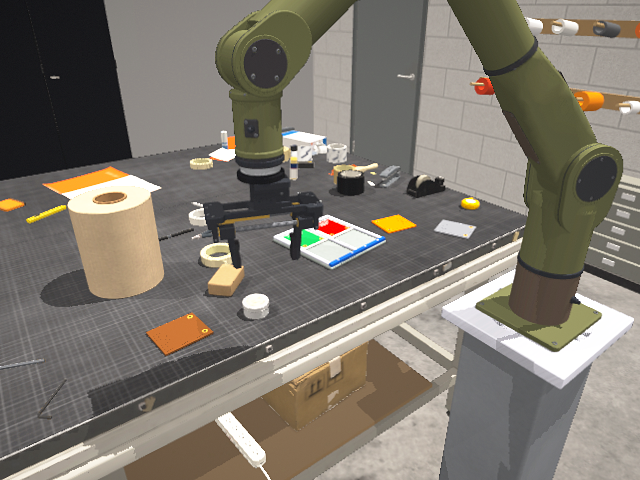

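View pics/side0.png

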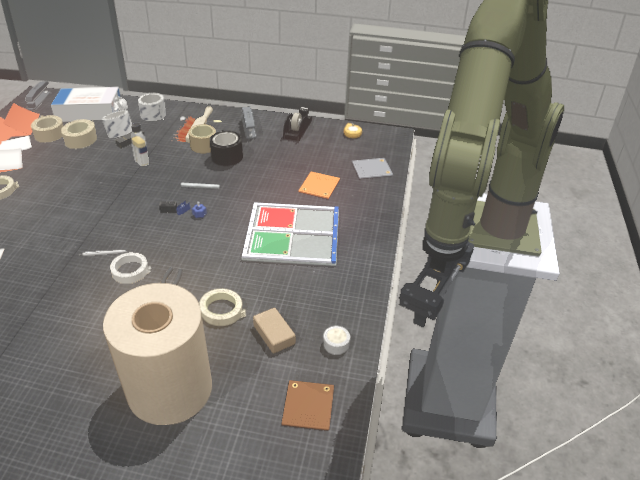

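Run:
```python
from h import *
s=snapshot("side"); save(s,"sidecrop",(225,190,355,275),6)
# fits
for t in("green_board","red_board","register_bed"):
    for r in regions_of(s,t)[:5]:
        m=r["pixels"]
        v,u=np.nonzero(cv2.erode(m.astype(np.uint8),np.ones((1,1)))); d=s["depth"][v,u]; P=world(s,u[d>0]+.0,v[d>0]+.0)
        rect=cv2.minAreaRect(P[:,:2].astype(np.float32)*1000)
        print(t,r["score"],r["extent"],rect,np.percentile(P[:,2],[5,50,95]))
f=np.array(s["R"]); print(f, -f.T@s["t"])
```

```text
green_board 0.96 [301.0, 169.6, 339.1, 199.8] ((552.9578857421875, -81.49632263183594), (139.11856079101562, 104.32830810546875), 83.4319839477539) [0.00082489 0.00648563 0.01104981]
green_board 0.92 [282.9, 380.4, 331.6, 431.2] ((422.0011901855469, 695.6842651367188), (98.6730728149414, 116.223876953125), 6.70797061920166) [0.00278017 0.00643483 0.00992654]
green_board 0.85 [247.2, 231.4, 292.6, 256.3] ((622.460693359375, 230.5479736328125), (109.7590103149414, 105.10901641845703), 8.491355895996094) [0.01079109 0.01465812 0.01856897]
red_board 0.79 [254.9, 207.7, 297.9, 229.7] ((636.4946899414062, 117.82118225097656), (111.04978942871094, 108.01779174804688), 9.990283012390137) [0.01040135 0.01453596 0.01863959]
red_board 0.48 [248.8, 228.0, 293.4, 257.6] ((622.315673828125, 228.95863342285156), (109.81635284423828, 106.60624694824219), 5.934167861938477) [0.01087157 0.01465538 0.01855707]
register_bed 0.75 [239.9, 201.7, 338.8, 261.4] ((580.0659790039062, 161.36009216308594), (252.06614685058594, 264.1087341308594), 8.893613815307617) [0.00451885 0.01048212 0.01937225]
[[-0.97843253 -0.20555557  0.02041314]
 [-0.14953641  0.63665786 -0.75650885]
 [ 0.14250842 -0.74324537 -0.6536648 ]] [0.29356583 1.38561531 1.06585661]
```

View crop.

View pics/sidecrop.png

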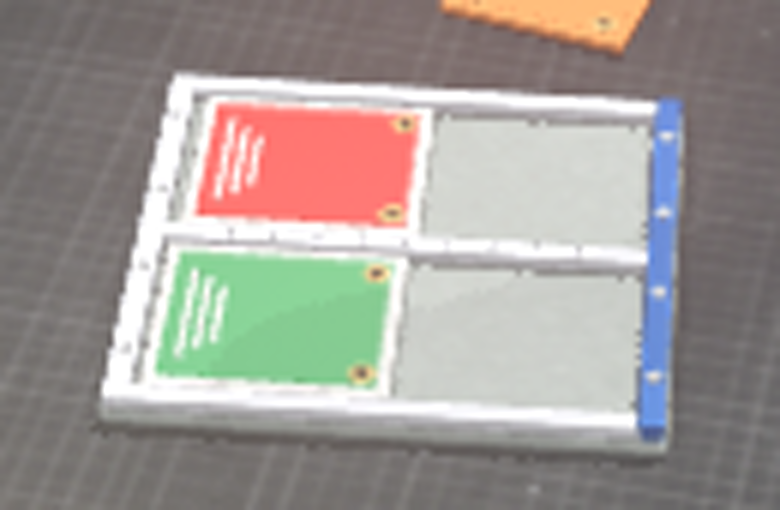

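View pics/wrist0.png

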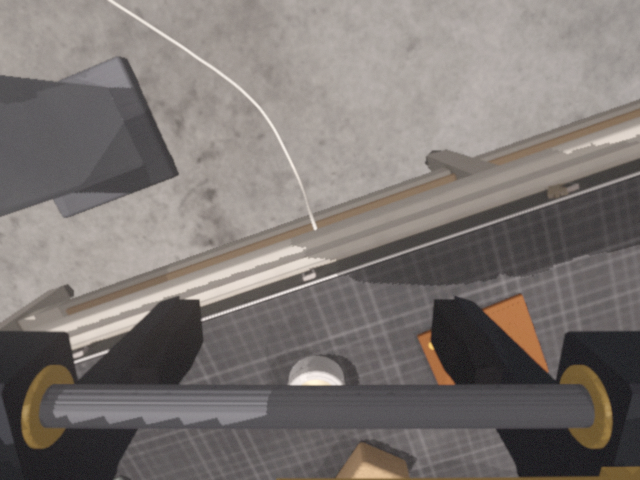

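```bash
cat >> h.py <<'E'
from scipy.spatial.transform import Rotation as Ro
def tooldelta(target):
    st=get_state(); R=Ro.from_quat(st["eef_rot"]); return R.inv().apply(np.array(target)-st["tool_pos"])*1000
E
python3 - <<'E'
from h import *
print(tooldelta([0.50,0.20,0.26]), Ro.from_quat(get_state()["eef_rot"]).as_matrix().round(3))
s=snapshot("wrist"); print(-np.array(s["R"]).T@s["t"], np.array(s["R"]).round(3))
E
```

```text
[-402.62893803 -267.42080439  -21.27513665] [[-0.941  0.339  0.   ]
 [ 0.339  0.941  0.   ]
 [ 0.     0.    -1.   ]]
[0.13999382 0.61388463 0.3855255 ] [[ 0.338  0.941 -0.   ]
 [ 0.899 -0.323  0.296]
 [ 0.278 -0.1   -0.955]]
```

Request:
send_rows([
  {"dx": -30, "dy": -20, "dz": -3, "grip": 0},
  {"dx": -30, "dy": -20, "dz": -3, "grip": 0},
  {"dx": -30, "dy": -20, "dz": -3, "grip": 0},
  {"dx": -30, "dy": -20, "dz": -3, "grip": 0},
  {"dx": -30, "dy": -20, "dz": -3, "grip": 0},
  {"dx": -30, "dy": -20, "dz": -3, "grip": 0},
  {"dx": -30, "dy": -20, "dz": -3, "grip": 0},
  {"dx": -30, "dy": -20, "dz": -3, "grip": 0},
  {"dx": -30, "dy": -20, "dz": -3, "grip": 0},
  {"dx": -30, "dy": -20, "dz": -3, "grip": 0},
  {"dx": -30, "dy": -20, "dz": -3, "grip": 0},
  {"dx": -30, "dy": -20, "dz": -3, "grip": 0},
  {"dx": -30, "dy": -20, "dz": -3, "grip": 0},
  {"turn": -0.12, "grip": 0},
  {"turn": -0.12, "grip": 0},
  {"turn": -0.12, "grip": 0},
  {"turn": -0.1, "grip": 0},
  {"grip": 0},
])

```text
schema error: expected keys grip, dx, dy, dz, turn
```

Run:
```python
from h import *
st=get_state(); print(st["clock"],st["tool_pos"].round(4),Ro.from_quat(st["eef_rot"]).as_matrix().round(3),st["opening"],st["contact_force"])
s=snapshot("wrist"); save(s,"wrist1"); np.savez("w1.npz",**{k:v for k,v in s.items()})
for t in("green_board","red_board","register_bed"):
    for r in regions_of(s,t)[:3]:
        v,u=np.nonzero(r["pixels"]); d=s["depth"][v,u]; P=world(s,u[d>0],v[d>0])
        print(t,round(r["score"],2),r["extent"],np.median(s["img"][v,u],0),cv2.minAreaRect(P[:,:2].astype(np.float32)*1000),np.percentile(P[:,2],[5,50,95]).round(4))
```

```text
0.85 [0.2118 0.588  0.2388] [[-0.941  0.339  0.   ]
 [ 0.339  0.941  0.   ]
 [ 0.     0.    -1.   ]] 1.0014387757695928 [ 0.24975272 -0.51307747 -0.09588413]
green_board 0.69 [416.6, 292.5, 548.4, 386.0] [180. 118.  73.] ((343.7345886230469, 690.1775512695312), (249.7349395751953, 112.90789794921875), 4.1520843505859375) [0.0053 0.007  0.0083]
```

View pics/wrist1.png

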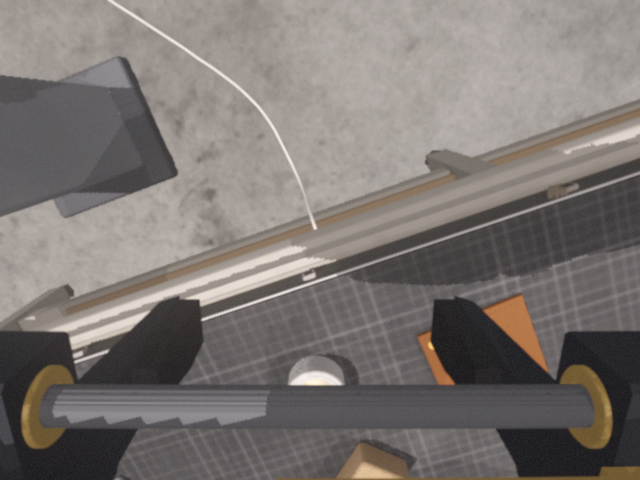

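All keys are needed in every row.

Request:
send_rows([
  {"dx": -30, "dy": -20, "dz": -3, "turn": 0, "grip": 0},
  {"dx": -30, "dy": -20, "dz": -3, "turn": 0, "grip": 0},
  {"dx": -30, "dy": -20, "dz": -3, "turn": 0, "grip": 0},
  {"dx": -30, "dy": -20, "dz": -3, "turn": 0, "grip": 0},
  {"dx": -30, "dy": -20, "dz": -3, "turn": 0, "grip": 0},
  {"dx": -30, "dy": -20, "dz": -3, "turn": 0, "grip": 0},
  {"dx": -30, "dy": -20, "dz": -3, "turn": 0, "grip": 0},
  {"dx": -30, "dy": -20, "dz": -3, "turn": 0, "grip": 0},
  {"dx": -30, "dy": -20, "dz": -3, "turn": 0, "grip": 0},
  {"dx": -30, "dy": -20, "dz": -3, "turn": 0, "grip": 0},
  {"dx": -30, "dy": -20, "dz": -3, "turn": 0, "grip": 0},
  {"dx": -30, "dy": -20, "dz": -3, "turn": 0, "grip": 0},
  {"dx": -30, "dy": -20, "dz": -3, "turn": 0, "grip": 0},
  {"dx": 0, "dy": 0, "dz": 0, "turn": -0.12, "grip": 0},
  {"dx": 0, "dy": 0, "dz": 0, "turn": -0.12, "grip": 0},
  {"dx": 0, "dy": 0, "dz": 0, "turn": -0.12, "grip": 0},
  {"dx": 0, "dy": 0, "dz": 0, "turn": -0.1, "grip": 0},
  {"dx": 0, "dy": 0, "dz": 0, "turn": 0, "grip": 0},
], force=30)

```text
clock: 2.85
tool_pos: [0.4907, 0.2111, 0.2778]
eef_rot: [-0.057, 0.998, 0.0, -0.0]
contact_force: [-0.2, -0.5, 0.0]
opening: 0.006
```

Run:
```python
from h import *
st=get_state(); print(st["clock"],st["tool_pos"].round(4),Ro.from_quat(st["eef_rot"]).as_matrix().round(3),st["opening"],st["contact_force"])
s=snapshot("wrist"); save(s,"wrist2"); np.savez("w2.npz",**{k:v for k,v in s.items()})
for t in("green_board","red_board","register_bed"):
    for r in regions_of(s,t)[:3]:
        v,u=np.nonzero(r["pixels"]); d=s["depth"][v,u]; P=world(s,u[d>0],v[d>0])
        print(t,round(r["score"],2),r["extent"],np.median(s["img"][v,u],0),cv2.minAreaRect(P[:,:2].astype(np.float32)*1000),np.percentile(P[:,2],[5,50,95]).round(4))
```

```text
2.85 [0.4907 0.2111 0.2778] [[-0.993 -0.114 -0.   ]
 [-0.114  0.993  0.   ]
 [ 0.     0.    -1.   ]] 0.005708964452768559 [-0.23960864 -0.47981777  0.02793564]
green_board 0.85 [273.9, 266.4, 366.3, 362.3] [127. 214. 143.] ((577.9839477539062, 223.4937286376953), (197.4095458984375, 96.72676849365234), 8.673181533813477) [0.0133 0.015  0.0163]
green_board 0.8 [0.0, 164.2, 87.9, 272.8] [255. 178.  66.] ((555.1585083007812, -66.37538146972656), (90.0093994140625, 102.59545135498047), 82.01176452636719) [0.0054 0.007  0.0084]
red_board 0.97 [166.8, 266.8, 268.6, 332.7] [255. 100.  94.] ((557.3431396484375, 125.21997833251953), (111.67452239990234, 213.28814697265625), 83.27790832519531) [0.0135 0.0151 0.0164]
register_bed 0.96 [137.3, 145.5, 380.9, 332.6] [214. 214. 211.] ((552.1088256835938, 162.20513916015625), (197.34617614746094, 243.659423828125), 8.014657020568848) [0.0075 0.0092 0.0188]
```

View pics/wrist2.png

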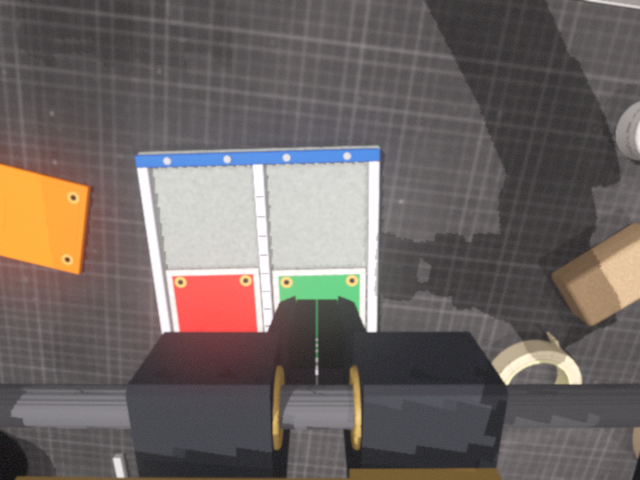

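```bash
cat > m.py <<'E'
from h import *
def onplane(s,u,v,z):
    u=np.atleast_1d(np.float64(u)); a=world(s,u,v,np.ones(len(u))); C=-np.array(s["R"]).T@s["t"]
    r=a-C; return C+r*((z-C[2])/r[:,2])[:,None]
def meas(s):
    h=cv2.cvtColor(s["img"],cv2.COLOR_RGB2HSV); o={}
    for n,lo,hi,z in(("blue",100,125,.018),("green",45,85,.014)):
        m=cv2.inRange(h,(lo,90,40),(hi,255,255)); 
        k,l,stt,c=cv2.connectedComponentsWithStats(m)
        i=1+np.argmax(stt[1:,4]); v,u=np.nonzero(l==i)
        P=onplane(s,u,v,z)
        D=s["depth"][v,u]; W=world(s,u[D>0],v[D>0])
        print(n,len(u),u.min(),u.max(),v.min(),v.max(),cv2.minAreaRect((P[:,:2]*1000).astype(np.float32)),"zmed",np.median(W[:,2]).round(4)); o[n]=P
    return o
E
python3 - <<'E'
from m import *
s=dict(np.load("w2.npz")); o=meas(s)
B=o["blue"]; pca=cv2.PCACompute(B[:,:2],None); y=pca[1][0]; y=y*np.sign(y[1]); x=np.array([y[1],-y[0]])
print("yaw",np.degrees(np.arctan2(x[1],x[0])))
c=B[:,:2].mean(0); 
q=(B[:,:2]-c)@x; w=(B[:,:2]-c)@y; print("bar x ext",np.percentile(q,[1,99]),"y ext",w.min(),w.max())
G=(o["green"][:,:2]-c)@x; gy=(o["green"][:,:2]-c)@y; print("green x from bar centre",np.percentile(G,[.5,1,2]),gy.min(),gy.max())
# bar: centre c corresponds to bed (-117, 0)
bed=c+0.117*x; print("bar",c,"bed",bed, "lane +y centre at front", bed+.0555*y)
E
```

```text
blue 2871 135 380 149 167 ((462.9494934082031, 151.25167846679688), (12.054878234863281, 232.84326171875), 8.125835418701172) zmed 0.0186
green 1606 280 358 275 311 ((590.8470458984375, 227.74964904785156), (85.96129608154297, 38.696144104003906), 87.5745620727539) zmed 0.0151
yaw 8.093578099742878
bar x ext [-0.00570532  0.00586205] y ext -0.11733719925656344 0.11550642972734979
green x from bar centre [0.12287463 0.12309099 0.12350617] 0.01342053612308963 0.09556883348648681
bar [0.46263412 0.15213305] bed [0.57846873 0.16860551] lane +y centre at front [0.57065487 0.2235527 ]
```

Run:
```python
from m import *
s=dict(np.load("w2.npz")); g=cv2.cvtColor(s["img"],cv2.COLOR_RGB2GRAY)
x=np.array([.9900,.1408]);y=np.array([-.1408,.99]);bed=np.array([.5785,.1686])
for u in(300,320,340):
    print(u,s["img"][264:278,u].tolist())
    for r in range(266,276):print(r,((onplane(s,u,r,.014)[0,:2]-bed)@x).round(4),end=' ')
for v in (300,): print(s["img"][v,258:285:2].tolist(), ((onplane(s,270,v,.014)[0,:2]-bed)@y),((onplane(s,365,v,.014)[0,:2]-bed)@y))
print(tooldelta([.620,.2306,.034]))
```

```text
300 [[215, 214, 208], [212, 212, 206], [208, 207, 202], [201, 200, 194], [192, 188, 184], [210, 204, 201], [249, 241, 238], [255, 255, 252], [255, 255, 253], [255, 255, 252], [254, 252, 245], [216, 237, 214], [153, 219, 166], [120, 213, 144]]
266 -0.0054 267 -0.0044 268 -0.0033 269 -0.0022 270 -0.001 271 0.0001 272 0.0012 273 0.0023 274 0.0034 275 0.0045 320 [[207, 208, 202], [201, 202, 196], [198, 198, 192], [195, 196, 191], [198, 193, 188], [230, 223, 220], [254, 247, 244], [255, 255, 252], [255, 255, 255], [255, 255, 255], [251, 251, 242], [191, 227, 190], [126, 216, 148], [116, 213, 142]]
266 -0.0049 267 -0.0038 268 -0.0027 269 -0.0016 270 -0.0005 271 0.0006 272 0.0017 273 0.0028 274 0.0039 275 0.005 340 [[216, 215, 209], [211, 212, 206], [200, 201, 196], [193, 191, 187], [215, 210, 207], [253, 246, 243], [255, 255, 255], [255, 255, 255], [255, 255, 255], [255, 255, 251], [221, 242, 219], [153, 221, 167], [117, 216, 145], [112, 213, 140]]
266 -0.0044 267 -0.0033 268 -0.0022 269 -0.0011 270 0.0 271 0.0011 272 0.0022 273 0.0033 274 0.0045 275 0.0056 [[255, 253, 250], [238, 228, 225], [227, 218, 223], [255, 255, 255], [255, 255, 255], [255, 255, 255], [250, 243, 249], [171, 160, 161], [238, 230, 226], [255, 250, 247], [251, 249, 241], [152, 210, 157], [111, 170, 115], [100, 138, 98]] 0.002498789510040571 0.10293257859928939
[-130.69718448    4.66793989  243.79021127]
```

Request:
send_rows([
  {"dx": -16.3, "dy": 0.6, "dz": 28, "turn": 0, "grip": 0},
  {"dx": -16.3, "dy": 0.6, "dz": 28, "turn": 0, "grip": 0},
  {"dx": -16.3, "dy": 0.6, "dz": 28, "turn": 0, "grip": 0},
  {"dx": -16.3, "dy": 0.6, "dz": 28, "turn": 0, "grip": 0},
  {"dx": -16.3, "dy": 0.6, "dz": 28, "turn": 0, "grip": 0},
  {"dx": -16.3, "dy": 0.6, "dz": 28, "turn": 0, "grip": 0},
  {"dx": -16.3, "dy": 0.6, "dz": 28, "turn": 0, "grip": 0},
  {"dx": -16.3, "dy": 0.6, "dz": 28, "turn": -0.027, "grip": 0},
  {"dx": 0, "dy": 0, "dz": 10, "turn": 0, "grip": 0},
  {"dx": 0, "dy": 0, "dz": 6, "turn": 0, "grip": 0},
  {"dx": 0, "dy": 0, "dz": 4, "turn": 0, "grip": 0},
  {"dx": 0, "dy": 0, "dz": 0, "turn": 0, "grip": 0},
])

```text
clock: 4.25
tool_pos: [0.6192, 0.2312, 0.0344]
eef_rot: [-0.071, 0.998, 0.0, 0.0]
contact_force: [-0.1, 1.2, -0.0]
opening: 0.006
```

Run:
```python
from m import *
st=get_state(); print(st["clock"],st["tool_pos"].round(4),Ro.from_quat(st["eef_rot"]).as_matrix().round(3)[:,0],st["contact_force"],tooldelta([.620,.2306,.014]))
s=snapshot("side"); save(s,"side3",(225,150,355,275),6)
```

```text
4.25 [0.6192 0.2312 0.0344] [-0.99  -0.141 -0.   ] [-0.08318097  1.20034499 -0.00726949] [-0.70081799 -0.67661974 20.44591744]
```

View pics/side3.png

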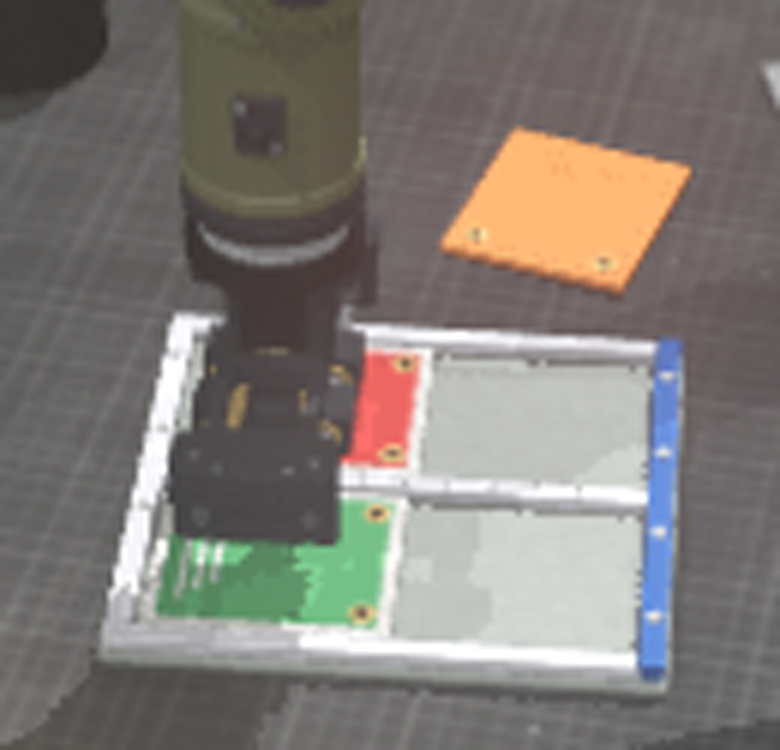

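The side view shows the gripper above the green board (fingers hidden behind the body, over about crop (260,570)); the red board is untouched. Next I go down in small steps to contact.

Request:
send_rows([
  {"dx": -0.7, "dy": -0.7, "dz": 6, "turn": 0, "grip": 0},
  {"dx": 0, "dy": 0, "dz": 6, "turn": 0, "grip": 0},
  {"dx": 0, "dy": 0, "dz": 4, "turn": 0, "grip": 0},
  {"dx": 0, "dy": 0, "dz": 2, "turn": 0, "grip": 0},
  {"dx": 0, "dy": 0, "dz": 1, "turn": 0, "grip": 0},
  {"dx": 0, "dy": 0, "dz": 0, "turn": 0, "grip": 0},
])

```text
clock: 4.9
tool_pos: [0.6204, 0.2304, 0.0147]
eef_rot: [-0.071, 0.998, 0.0, 0.0]
contact_force: [-0.3, 0.6, -0.1]
opening: 0.006
```

Request:
send_rows([
  {"dx": 0, "dy": 0, "dz": 1, "turn": 0, "grip": 0},
  {"dx": 0, "dy": 0, "dz": 0.5, "turn": 0, "grip": 0},
  {"dx": 0, "dy": 0, "dz": 0, "turn": 0, "grip": 0},
])

```text
clock: 5.2
tool_pos: [0.6206, 0.2304, 0.0145]
eef_rot: [-0.07, 0.998, 0.0, 0.0]
contact_force: [-3.1, -1.0, 8.4]
opening: 0.006
```

Request:
send_rows([
  {"dx": 0, "dy": 0, "dz": 0.3, "turn": 0, "grip": 0},
  {"dx": 2, "dy": 0, "dz": 0, "turn": 0, "grip": 0},
  {"dx": 4, "dy": 0, "dz": 0, "turn": 0, "grip": 0},
  {"dx": 5, "dy": 0, "dz": 0, "turn": 0, "grip": 0},
  {"dx": 5, "dy": 0, "dz": 0, "turn": 0, "grip": 0},
  {"dx": 4, "dy": 0, "dz": 0, "turn": 0, "grip": 0},
  {"dx": 0, "dy": 0, "dz": 0, "turn": 0, "grip": 0},
])

```text
clock: 5.9
tool_pos: [0.6023, 0.2284, 0.0145]
eef_rot: [-0.071, 0.998, 0.001, 0.002]
contact_force: [-0.5, -0.2, 6.3]
opening: 0.002
```

Run:
```python
from m import *
print(get_state()["contact_force"])
s=snapshot("side"); save(s,"side4",(225,150,355,275),6); s=snapshot("wrist"); save(s,"wrist4")
```

```text
[-0.52584087 -0.22335107  6.30468534]
```

View pics/side4.png

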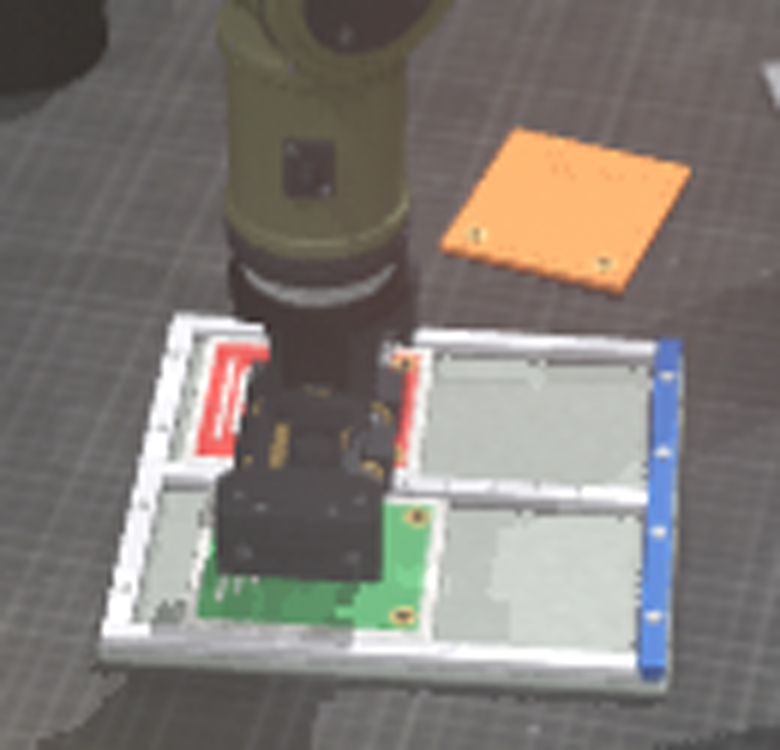

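View pics/wrist4.png

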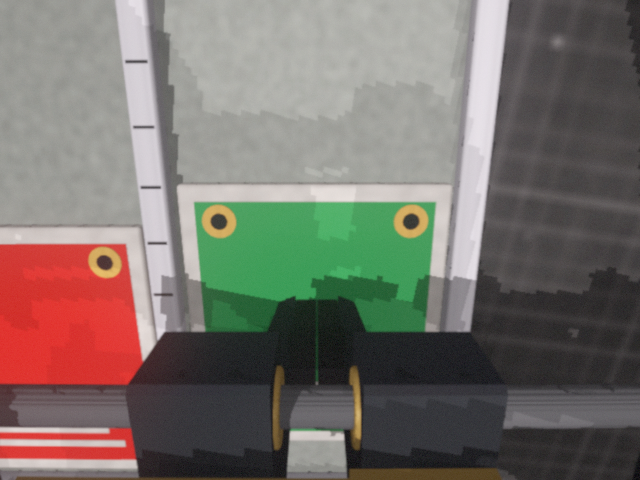

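The board has followed the fingertip about 18 mm, flat and square (wrist view: front edge at row 185, level). The red board hasn't moved. I'll keep drawing with slightly more pressure.

Request:
send_rows([
  {"dx": 0, "dy": 0, "dz": 0.5, "turn": 0, "grip": 0},
  {"dx": 3, "dy": 0, "dz": 0, "turn": 0, "grip": 0},
  {"dx": 5, "dy": 0, "dz": 0, "turn": 0, "grip": 0},
  {"dx": 5, "dy": 0, "dz": 0, "turn": 0, "grip": 0},
  {"dx": 5, "dy": 0, "dz": 0, "turn": 0, "grip": 0},
  {"dx": 5, "dy": 0, "dz": 0, "turn": 0, "grip": 0},
  {"dx": 5, "dy": 0, "dz": 0, "turn": 0, "grip": 0},
  {"dx": 5, "dy": 0, "dz": 0, "turn": 0, "grip": 0},
  {"dx": 5, "dy": 0, "dz": 0, "turn": 0, "grip": 0},
  {"dx": 5, "dy": 0, "dz": 0, "turn": 0, "grip": 0},
  {"dx": 0, "dy": 0, "dz": 0, "turn": 0, "grip": 0},
])

```text
clock: 7.1
tool_pos: [0.5605, 0.2229, 0.0145]
eef_rot: [-0.071, 0.998, 0.001, 0.003]
contact_force: [2.0, -1.1, 10.7]
opening: 0.002
```

Run:
```python
from m import *
print(get_state()["contact_force"])
s=snapshot("side"); save(s,"side5",(225,150,355,275),6); s=snapshot("wrist"); save(s,"wrist5")
```

```text
[ 1.99381157 -1.07698248 10.66603663]
```

View pics/wrist5.png

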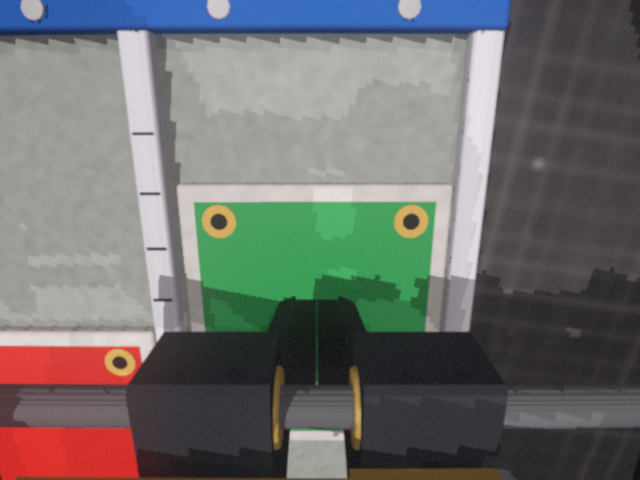

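The wrist view shows the board still square with its front edge at row 185, so there has been no slip. The stop's inner face is at row 30. I estimate about 48 mm remain.

Request:
send_rows([
  {"dx": 3, "dy": 0, "dz": 0, "turn": 0, "grip": 0},
  {"dx": 5, "dy": 0, "dz": 0, "turn": 0, "grip": 0},
  {"dx": 5, "dy": 0, "dz": 0, "turn": 0, "grip": 0},
  {"dx": 5, "dy": 0, "dz": 0, "turn": 0, "grip": 0},
  {"dx": 5, "dy": 0, "dz": 0, "turn": 0, "grip": 0},
  {"dx": 5, "dy": 0, "dz": 0, "turn": 0, "grip": 0},
  {"dx": 5, "dy": 0, "dz": 0, "turn": 0, "grip": 0},
  {"dx": 5, "dy": 0, "dz": 0, "turn": 0, "grip": 0},
  {"dx": 3, "dy": 0, "dz": 0, "turn": 0, "grip": 0},
  {"dx": 2, "dy": 0, "dz": 0, "turn": 0, "grip": 0},
  {"dx": 2, "dy": 0, "dz": 0, "turn": 0, "grip": 0},
  {"dx": 0, "dy": 0, "dz": 0, "turn": 0, "grip": 0},
])

```text
clock: 8.4
tool_pos: [0.517, 0.2169, 0.0145]
eef_rot: [-0.07, 0.998, 0.002, 0.004]
contact_force: [3.1, 0.7, 11.9]
opening: 0.002
```

Run:
```python
from m import *
print(get_state()["contact_force"])
s=snapshot("wrist"); save(s,"wrist6")
```

```text
[ 3.1182997   0.73997263 11.89078688]
```

View pics/wrist6.png

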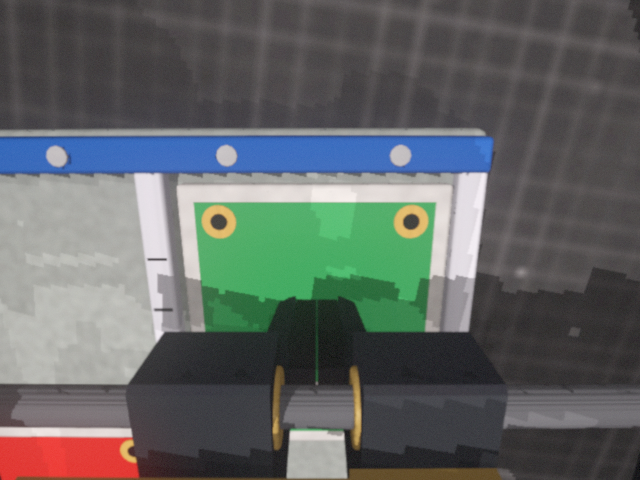

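The front edge (row 185) is about 12 px, roughly 4 mm, short of the bar's face (row 173). I'll creep the rest.

Request:
send_rows([
  {"dx": 2, "dy": 0, "dz": 0, "turn": 0, "grip": 0},
  {"dx": 2, "dy": 0, "dz": 0, "turn": 0, "grip": 0},
  {"dx": 1, "dy": 0, "dz": 0, "turn": 0, "grip": 0},
  {"dx": 1, "dy": 0, "dz": 0, "turn": 0, "grip": 0},
  {"dx": 0, "dy": 0, "dz": 0, "turn": 0, "grip": 0},
])

```text
clock: 8.95
tool_pos: [0.512, 0.2162, 0.0145]
eef_rot: [-0.07, 0.998, 0.002, 0.005]
contact_force: [4.0, 0.2, 10.2]
opening: 0.002
```

Run:
```python
from m import *
print(get_state()["contact_force"])
s=snapshot("wrist"); save(s,"wrist7",(120,100,520,340),2)
```

```text
[ 4.04973787  0.21201871 10.22766227]
```

View pics/wrist7.png

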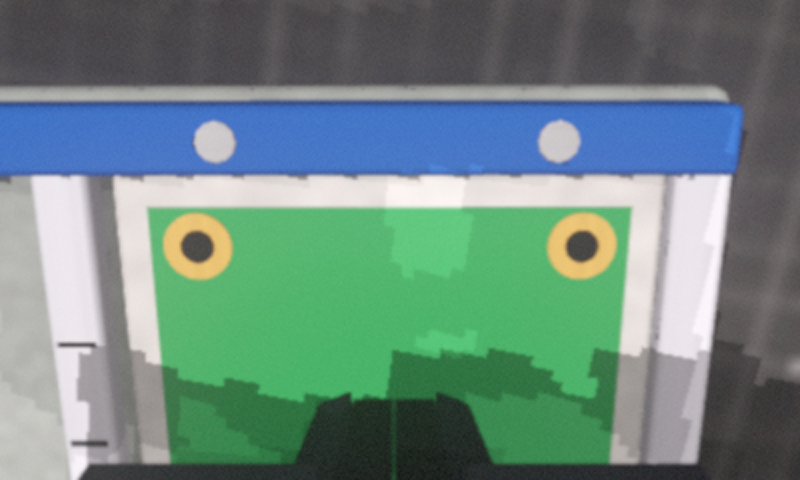

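The board's border now meets the bar (crop row 176). I'll creep 2 mm more to seat it, then lift straight off.

Request:
send_rows([
  {"dx": 1, "dy": 0, "dz": 0, "turn": 0, "grip": 0},
  {"dx": 1, "dy": 0, "dz": 0, "turn": 0, "grip": 0},
  {"dx": 0, "dy": 0, "dz": 0, "turn": 0, "grip": 0},
  {"dx": 0, "dy": 0, "dz": -2, "turn": 0, "grip": 0},
  {"dx": 0, "dy": 0, "dz": -4, "turn": 0, "grip": 0},
  {"dx": 0, "dy": 0, "dz": -10, "turn": 0, "grip": 0},
  {"dx": 0, "dy": 0, "dz": -20, "turn": 0, "grip": 0},
  {"dx": 0, "dy": 0, "dz": -25, "turn": 0, "grip": 0},
  {"dx": 0, "dy": 0, "dz": -25, "turn": 0, "grip": 0},
  {"dx": 0, "dy": 0, "dz": -25, "turn": 0, "grip": 0},
  {"dx": 0, "dy": 0, "dz": -25, "turn": 0, "grip": 0},
  {"dx": 0, "dy": 0, "dz": -25, "turn": 0, "grip": 0},
  {"dx": 0, "dy": 0, "dz": 0, "turn": 0, "grip": 0},
  {"dx": 0, "dy": 0, "dz": 0, "turn": 0, "grip": 0},
])

```text
clock: 10.4
tool_pos: [0.5054, 0.2137, 0.1739]
eef_rot: [-0.071, 0.998, 0.0, 0.0]
contact_force: [-0.4, -1.1, -0.0]
opening: 0.002
```

Run:
```python
from m import *
st=get_state(); print(st["clock"],st["tool_pos"],st["contact_force"])
s=snapshot("wrist"); save(s,"wrist8"); o=meas(s)
x=np.array([.9900,.1408]);bed=np.array([.5785,.1686])
print("green face front bed x",np.percentile((o["green"][:,:2]-bed)@x,1),"bar inner",np.percentile((o["blue"][:,:2]-bed)@x,99))
s=snapshot("side"); save(s,"side8",(225,170,355,270),6)
for t in("green_board","red_board"):
    for r in regions_of(s,t)[:3]:
        v,u=np.nonzero(r["pixels"]); P=onplane(s,u,v,.014); print(t,r["score"],np.median(s["img"][v,u],0),np.median(P,0).round(4))
```

```text
10.4 [0.50536421 0.21373155 0.17385684] [-0.44856197 -1.0714907  -0.03445505]
blue 5317 71 402 141 158 ((462.9239501953125, 150.99038696289062), (11.858746528625488, 232.4628448486328), 8.072178840637207) zmed 0.0186
green 12191 260 375 168 291 ((515.601318359375, 215.96487426757812), (95.83073425292969, 83.69581604003906), 8.158041954040527) zmed 0.0151
green face front bed x -0.10280224614958391 bar inner -0.11108235796897194
green_board 0.93 [171. 124.  91.] [0.4194 0.7046 0.014 ]
green_board 0.83 [130. 208. 148.] [0.5148 0.2161 0.014 ]
green_board 0.67 [182. 183. 185.] [ 0.4022 -0.1894  0.014 ]
red_board 0.85 [246. 114. 111.] [0.6359 0.1212 0.014 ]
```

View pics/wrist8.png

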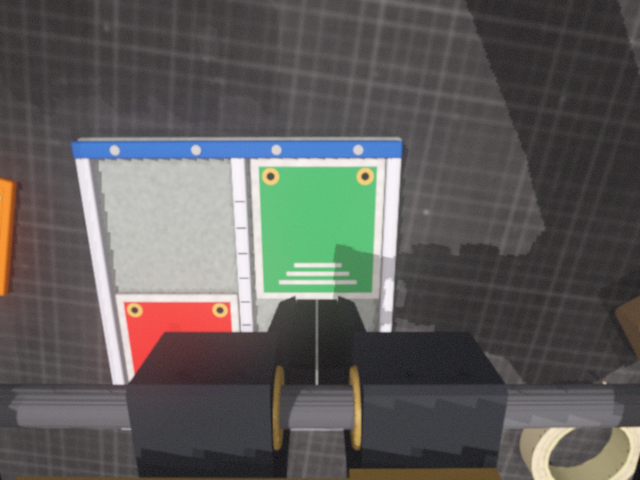

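View pics/side8.png

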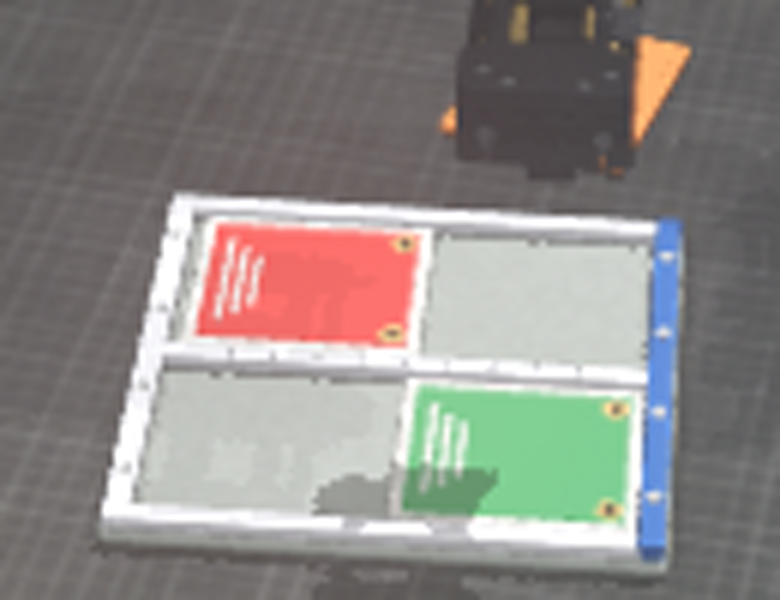

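The green board lies square against the bar (wrist view: its front border meets the bar at row 158). The red board is in its original place and the gripper is clear.

```bash
python3 -c "
from plant import *
print(finish_job())"
```

```text
the job is handed in; nothing more can be done
None
```

I pressed the shut fingers on the green board near its centre with about 6–12 N. I drew it about 109 mm along its lane to the blue stop bar, lifted straight off and handed the job in at about 10.5 s of the 32 s allowed.

**Green board:** the last wrist picture puts its front edge within about 1–2 mm of the bar's face. It is square to the lane within about 0.1°, and the measured height shows it lying flat.

**Red board:** it sits in the same place in the side pictures before and after, to within a few mm of measuring scatter.

**Robot:** the tool was 17 cm up and touching nothing. The force reading was about 1 N, the same as its noise in free air.

**Disagreements:** the first move call was refused whole because some rows left out keys, and nothing moved. The trained network also kept reporting the brown, orange and grey boards as `green_board`. I told them apart by colour and by their lying outside the bed.

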